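# Hold a microscope camera in its locating corner

### The job

Pick up the white camera by its body and set it down flat on the dark breadboard, in the corner made by the two blue stop bars, with its round steel nose facing the lens. Push it fully home, gently but firmly, so that its foot plate bears on both bars at once, and finish while still gripping it and pressing it against both bars, ready for a colleague to fit the clamping forks. Leave the lens, the two forks and the screwdriver undisturbed.

Things in the scene. Friction and masses are not known exactly. Their poses are not given: they have to be found in the camera images.
- camera_center (a point): Centre of the loose camera (about 0.45 kg), half-way up its 66 mm. It starts standing on the 2 mm thick dark grey mat. A white box body, 50 mm along x, 62 mm along y, stands from 10 mm to 66 mm above the underside: grip it across its 50 mm. Axes: -y the way the steel nose (33 mm across, 10 mm long) looks, +y its ribbed rear, z up.
- corner (a point): Inner corner of the two blue bars at the breadboard's top surface (level, 12 mm above the desk); axes of the breadboard. The faces of the bars lie in x = 0 (side bar) and y = 0 (rear bar). The camera belongs on the -x, -y side, its axes parallel to these, the +x edge of its foot on the side bar, the rear (+y) edge on the rear bar; its centre is then at (-37, -40, +33) mm here.
- breadboard: Dark metal plate with a grid of holes, 250 mm along its x, 300 mm along its y, 12 mm thick, fixed to the desk; origin at the centre of its underside. It carries the two bars; the camera's foot slides on board and bars as smooth metal on metal (friction about 0.3).
- side_bar: Blue rigid stop bar, fixed, 16 mm wide, 10 mm high; it runs from the corner 110 mm along the breadboard's -y. Its origin is that of the breadboard.
- rear_bar: Blue rigid stop bar, fixed, 16 mm wide, 10 mm high; it runs from the corner 95 mm along the breadboard's -x. Its origin is that of the breadboard.
- camera: The same camera; origin at the centre of the underside of its aluminium foot plate, which is 74 mm along x, 80 mm along y and 10 mm thick, centred under the body. Axes as at camera_center.
- lens: Loose black square lens mount, 66 x 42 mm foot, 66 mm high, lens axis along y 38 mm up; stands on the breadboard in front of the corner, some 175 mm towards -y from where the camera belongs. Origin at the centre of its underside. Bystander.
- fork_a: Loose steel clamping fork, 61 x 26 x 15 mm, lying on the breadboard some 110 mm to the -x side of where the camera belongs; origin under its middle. Bystander.
- fork_b: A second such fork beside it, nearer the lens. Bystander.
- driver: Loose screwdriver, 180 mm long, orange handle 26 mm thick or less, lying on the desk between the breadboard and the mat. Bystander.
- camera_nose (a point): Middle of the camera's nose end, 41 mm along -y from the camera's axis and 38 mm above its underside.

How it is judged:
By the outcome, as a careful person would: the job done as asked, in the order asked, and still so for the second after the job is handed in, while the arm keeps its last pose, push and grip.
It also fails if it takes over 51 s, if anything falls off the work surface, if the arm or the gripper's body presses on something with over 40 N, if the wrist force passes 120 N, or if a joint passes its speed limit or range.

### The arm

A 7-joint arm with a two-finger parallel gripper is mounted at the origin on the work surface. World frame = base frame: x ahead of the robot, y to its left, z up, the work surface at z = 0. Lengths are in m, angles in rad, forces in N, time in s.
With the tool pointing down it reaches from about 0.4 to 0.875 m from the base axis. Payload 19.3 kg.
Tool frame: the origin (TCP) lies at the very end of the fingers, on their centre line; the grasp point (between the pads) lies 19 mm behind it; z points along the fingers, y is the line along which they close (so a half turn about z gives the same grasp; the last joint's range is limited). The gripper opens to 85 mm and grips with 20 to 120 N. Pads are 22 mm wide; open, the fingers measure 114 mm over their backs; the gripper's body (76 mm by 85 mm) begins 54 mm behind the grasp point. The pads swing forward as they close: fully open they stand 13 mm farther back than shut.
Start: joints at [1.247, 0.521, -0.036, 1.599, 0.021, 1.021, -0.113], TCP at [0.157, -0.605, 0.231] pointing down, gripper open.
Joint ranges: [-2.91, 2.91], [-0.3, 2.13], [-1.5, 1.42], [0.17, 2.43], [-1.26, 4.41], [0.16, 1.93], [-2.52, 2.52]. Speed limits (rad/s): [1.89, 1.89, 2.39, 2.39, 3.01, 3.01, 3.01].

### API

Orientations are given as [roll, pitch, yaw] about the fixed x, y, z axes, in that order (R = Rz(yaw) Ry(pitch) Rx(roll)).
In Python, from workcell import bot gives the robot as it stands. The module is installed in compiled form; this text tells all that it offers.
- The arm moves only by the tool apply_moves, never from a script. Its arguments are lists of equal length, an entry for each row: "claw": the finger opening in m, from 0 to 0.0854; "xyz": the shift along the tool's x, y, z in m, a list of three; "twist": the turn, a rotation vector about the tool's x, y, z in rad, a list of three. A call has 1 to 20 rows; each row shifts and turns the commanded pose from where the row before left it, along the tool's axes as they then stand; what a row does not reach is not made up. A row lasts 1/10 s, in which the tool goes at most 50 mm and 8.59 degrees, less where a joint would pass 70% of its speed; a pose out of reach is approached as far as the arm can. A call with a gripper value outside its range is refused whole. The fingers move at their own pace and stop on an object; "force" is the grip in N (left out, the last holds). Time passes only in rows, so rows that do not move let the fingers close. It gives the time, the measured TCP pose, the force, the opening and the grip force at its end, in the units of the state.
- bot.observe(): the state, without advancing time (a new reading comes with each control period).
- bot.grab_frame(name): name is "scene" or "side" or "wrist"; returns a dict with "img" (480x640x3 uint8, red, green, blue), "vfov" (degrees; the focal length in pixels is half the picture's height over the tangent of half this angle, whatever the lens; pixels are square), "cx", "cy" (the principal point, pixels), "view" (4x4, takes a point from world to camera coordinates). Camera axes: x right, y up, looking along -z (the intrinsics and any distortion apply to the point x, -y, -z); pixel columns grow to the right and rows downward; lengths in m; the calibration is good to about 2 mm. A picture is of the moment at which its call begins. There is no depth.
- bot.job_done(): hands the job in; it is judged then, once.
Trained networks look in the newest picture that a camera, given by its name, has taken for a name from the list of things; names that differ only in an ending like _2 or _b are one class to them, and where a whole thing is asked for, a point or a joint stands for the part that bears it (a point fixed in the world has none). Each returns a list of dicts, best first, with "score" (0 to 1); they miss things now and then, are a little off and sometimes report something else, mostly with a low value. They report only what shows in the picture. A call takes as long as a camera call.
- bot.find_in(camera, query): "position" ([x, y, z] in m, in world coordinates, good to about 4 mm: the middle of the surface that is visible of it).
The state is a dict: "clock": time; "qpos": joint angles; "qd": joint speeds; "joint_efforts": joint torques, N m; "position": TCP position; "tool_rot": TCP orientation; "force": force on the tool from outside, world axes, zero at the start; "moment": the same for the moment, N m; "grip_width": finger opening in m; "finger_force": force on a finger pad.
Only numpy, scipy, OpenCV 4.12 (cv2) and the standard library are available. Lean on these libraries where they do the work, as an engineer would, in place of code of your own. Each camera call takes 0.05 s, during which the arm holds its last target. There are 200 camera calls.

## Working session

There is one attempt and no reset: what is moved stays moved. The work goes in short steps, Python scripts to look and compute and a tool call to move; the robot and the scene stay as the last step left them, time stands still between calls to the robot, and variables do not carry over. Pictures are saved under pics/ and viewed, at most 10 in all, crops included, and the job is handed in when it is done.

Besides the shell and the picture viewer there is one more tool, called after "Emit:" in YAML: its name, and indented under it one key for each argument. apply_moves: Moves the arm, as the interface text tells. Its arguments: {"type":"object","properties":{"claw":{"type":"array"},"xyz":{"type":"array"},"twist":{"type":"array"},"force":{"type":"number"}},"required":["claw","xyz","twist"]}

```bash
mkdir -p pics
python3 - <<'E'
from workcell import bot
import cv2,numpy as np
s=bot.observe();print({k:np.round(v,4).tolist() for k,v in s.items()})
for n in("scene","side"):
    f=bot.grab_frame(n);cv2.imwrite(f"pics/{n}0.png",f["img"][:,:,::-1])
    print(n,f["vfov"],f["cx"],f["cy"],[k for k in f],np.round(f["view"],4).tolist())
    for q in("camera","camera_center","camera_nose","corner","side_bar","rear_bar","lens","fork_a","driver","breadboard"):
        print(n,q,[(np.round(d["position"],4).tolist(),round(d["score"],2)) for d in bot.find_in(n,q)[:3]])
E
```

```text
{'clock': 0.0, 'qpos': [1.2468, 0.522, -0.0363, 1.6, 0.0212, 1.0211, -0.1128], 'qd': [0.0017, 0.0015, -0.0013, -0.0007, 0.0005, 0.0008, 0.0006], 'joint_efforts': [-0.0002, -92.7129, 1.98, -36.9937, 0.0178, 0.0083, -0.0001], 'position': [0.1568, -0.6047, 0.2307], 'tool_rot': [-3.1405, 0.0001, 0.2537], 'force': [0.9465, -0.0825, -0.2541], 'moment': [-0.0036, 0.0284, 0.0265], 'finger_force': 0.0, 'grip_width': 0.0851}
scene 49.57432104139386 327.4687763887925 239.06565761968295 ['img', 'vfov', 'cx', 'cy', 'view'] [[-0.8056, 0.5924, 0.0103, 0.3966], [-0.4872, -0.6722, 0.5575, 0.2322], [0.3372, 0.4441, 0.8301, -1.171], [0.0, 0.0, 0.0, 1.0]]
scene camera [([0.5448, 0.2432, 0.0607], 0.63)]
scene camera_center [([0.5457, 0.2466, 0.0621], 0.73)]
scene camera_nose [([0.5426, 0.2497, 0.0631], 0.7)]
scene corner [([0.5507, -0.0924, 0.0128], 0.67)]
scene side_bar [([0.6102, -0.0684, 0.0202], 0.62)]
scene rear_bar [([0.5654, -0.0124, 0.0233], 0.84)]
scene lens [([0.5361, -0.2159, 0.0592], 0.88)]
scene fork_a [([0.4576, -0.0353, 0.0193], 0.96), ([0.4378, -0.1393, 0.024], 0.73)]
scene driver [([0.43
[... 300 characters left out ...]
.8379, -0.2588], [-0.6285, 0.5541, 0.5458, -0.5111], [0.0, 0.0, 0.0, 1.0]]
side camera [([0.5209, 0.2494, 0.0436], 0.9)]
side camera_center [([0.5174, 0.253, 0.0434], 0.73)]
side camera_nose [([0.5144, 0.2507, 0.0456], 0.66)]
side corner [([0.517, -0.0858, 0.0162], 0.89)]
side side_bar [([0.6053, -0.0813, 0.0276], 0.77)]
side rear_bar [([0.5553, -0.0086, 0.0263], 0.74)]
side lens [([0.5175, -0.2207, 0.0512], 0.7), ([0.5563, -0.009, 0.0245], 0.56)]
side fork_a [([0.436, -0.1372, 0.0215], 0.79), ([0.4525, -0.032, 0.0216], 0.73)]
side driver [([0.4218, 0.1174, 0.0171], 0.67), ([0.5215, 0.2486, 0.0395], 0.23)]
side breadboard [([0.5147, -0.0868, 0.0158], 0.77), ([0.4531, -0.0323, 0.0192], 0.34)]
```

View pics/scene0.png

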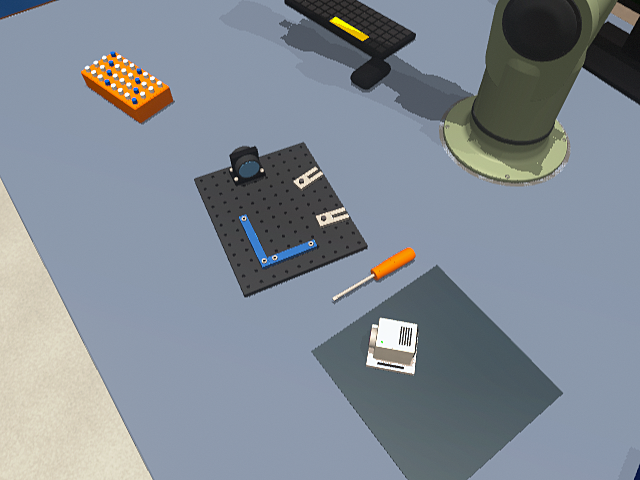

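View pics/side0.png

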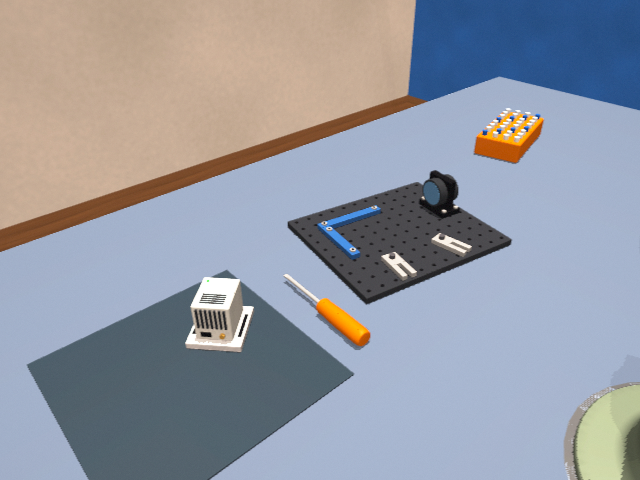

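The scene view shows the corner at about (263,262), with the rear bar ending at (318,243) and the side bar at (241,217). The camera top is at (397,340) with its nose to the left. In the side view its ribbed rear faces the viewer, at (215,315).

```bash
cat > h.py <<'E'
import numpy as np,cv2
def cam(f):
    F=240/np.tan(np.radians(f["vfov"])/2)
    K=np.array([[F,0,f["cx"]],[0,F,f["cy"]],[0,0,1]])
    return K@np.diag([1,-1,-1])@np.array(f["view"])[:3]
def plane(P,z,uv):
    H=np.linalg.inv(np.c_[P[:,0],P[:,1],P[:,2]*z+P[:,3]])
    return cv2.perspectiveTransform(np.float64(uv).reshape(-1,1,2),H)[:,0]
def rect(img,P,z,c,w,s=2000):   # top view around c, half width w, s px/m: col +x, row -y
    H=np.c_[P[:,0],P[:,1],P[:,2]*z+P[:,3]]
    A=np.array([[1/s,0,c[0]-w],[0,-1/s,c[1]+w],[0,0,1]])
    n=int(2*w*s)
    return cv2.warpPerspective(img,H@A,(n,n),flags=cv2.INTER_CUBIC|cv2.WARP_INVERSE_MAP)
def blob(mask,c,w,s=2000):
    cs,_=cv2.findContours(mask.astype(np.uint8),cv2.RETR_EXTERNAL,cv2.CHAIN_APPROX_NONE)
    k=max(cs,key=cv2.contourArea)
    r=cv2.minAreaRect(k); b=cv2.boxPoints(r)
    return k,np.c_[c[0]-w+b[:,0]/s,c[1]+w-b[:,1]/s],np.array(r[1])/s
E
python3 - <<'E'
from h import *
from workcell import bot
T=[]
for n in("scene","side"):
    f=bot.grab_frame(n);P=cam(f);im=np.ascontiguousarray(f["img"][:,:,::-1])
    a=rect(im,P,.022,(.55,-.06),.1);b=rect(im,P,.068,(.53,.24),.1)
    T.append(np.hstack([a[:,:,:],b]))
    hsv=cv2.cvtColor(a,cv2.COLOR_BGR2HSV)
    _,bx,sz=blob(cv2.inRange(hsv,(100,120,60),(125,255,255)),(.55,-.06),.1);print(n,"bars",bx.round(4).tolist(),sz)
    # board outline on z=.012
    c=rect(im,P,.012,(.52,-.12),.25,1000);g=cv2.cvtColor(c,cv2.COLOR_BGR2GRAY)
    _,bx,sz=blob(cv2.morphologyEx((g<75).astype(np.uint8),cv2.MORPH_CLOSE,np.ones((15,15))),(.52,-.12),.25,1000);print("board",bx.round(4).tolist(),sz)
cv2.imwrite("pics/rect0.png",cv2.resize(np.vstack(T),(600,600)) if 0 else cv2.resize(np.vstack(T),(600,600)))
E
```

```text
scene bars [[0.4959999918937683, -0.120899997651577], [0.520799994468689, 0.009200000204145908], [0.6308000087738037, -0.011699999682605267], [0.6060000061988831, -0.14180000126361847]] [0.11196321 0.13245198]
board [[0.37380000948905945, -0.28119999170303345], [0.4401000142097473, 0.06120000034570694], [0.6859999895095825, 0.013500000350177288], [0.6195999979972839, -0.3287999927997589]] [0.25041827 0.34868298]
side bars [[0.48420000076293945, -0.11810000240802765], [0.5090000033378601, 0.013399999588727951], [0.6294000148773193, -0.00930000003427267], [0.6046000123023987, -0.14069999754428864]] [0.1224614  0.13379819]
board [[0.35600000619888306, -0.3093999922275543], [0.42800000309944153, 0.06419999897480011], [0.7035999894142151, 0.010999999940395355], [0.631600022315979, -0.36250001192092896]] [0.28069629 0.38040326]
```

View pics/rect0.png

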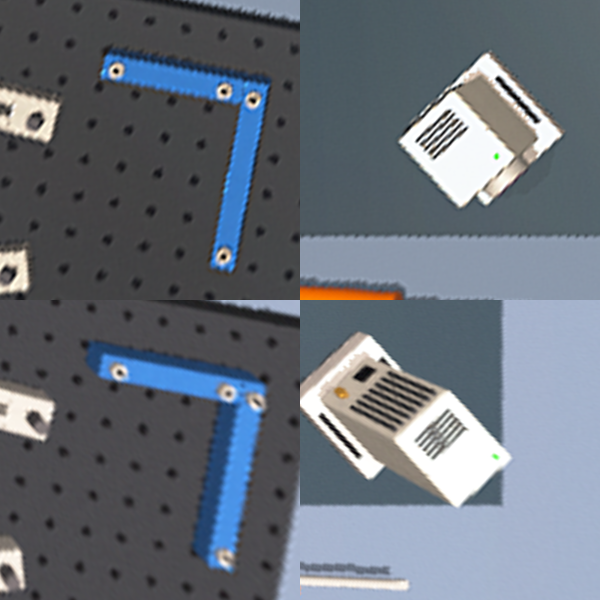

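The board's yaw is about -10.8° and the inner corner is near (0.611,-0.026). The camera centre is near (0.536,0.245) with its x axis at about 41.5°, so the tool yaw is about 131.5° to grip and 79° to place. I'll go over the corner first for a close look.

Emit:
apply_moves:
  claw: [0.085, 0.085, 0.085, 0.085, 0.085, 0.085, 0.085, 0.085, 0.085, 0.085, 0.085, 0.085, 0.085, 0.085, 0.085, 0.085]
  xyz:
    - [0.033, -0.0266, 0]
    - [0.033, -0.0266, 0]
    - [0.033, -0.0266, 0]
    - [0.033, -0.0266, 0]
    - [0.033, -0.0266, 0]
    - [0.033, -0.0266, 0]
    - [0.033, -0.0266, 0]
    - [0.033, -0.0266, 0]
    - [0.033, -0.0266, 0]
    - [0.033, -0.0266, 0]
    - [0.033, -0.0266, 0]
    - [0.033, -0.0266, 0]
    - [0.033, -0.0266, 0]
    - [0.033, -0.0266, 0]
    - [0.033, -0.0266, 0]
    - [0.033, -0.0266, 0]
  twist:
    - [0, 0, 0]
    - [0, 0, 0]
    - [0, 0, 0]
    - [0, 0, 0]
    - [0, 0, 0]
    - [0, 0, 0]
    - [0, 0, 0]
    - [0, 0, 0]
    - [0, 0, 0]
    - [0, 0, 0]
    - [0, 0, 0]
    - [0, 0, 0]
    - [0, 0, 0]
    - [0, 0, 0]
    - [0, 0, 0]
    - [0, 0, 0]

```text
clock: 2.8
position: [0.562, -0.0589, 0.2315]
tool_rot: [3.141, -0.0, 0.254]
force: [0.2, -0.7, 0.7]
grip_width: 0.0851
finger_force: 0.0
```

Emit:
apply_moves:
  claw: [0.085, 0.085, 0.085, 0.085, 0.085, 0.085, 0.085, 0.085, 0.085, 0.085]
  xyz:
    - [0, 0, 0]
    - [0, 0, 0]
    - [0, 0, 0]
    - [0, 0, 0]
    - [0, 0, 0]
    - [0, 0, 0]
    - [0, 0, 0]
    - [0, 0, 0]
    - [0, 0, 0]
    - [0, 0, 0]
  twist:
    - [0, 0, -0.141]
    - [0, 0, -0.141]
    - [0, 0, -0.141]
    - [0, 0, -0.141]
    - [0, 0, -0.141]
    - [0, 0, -0.141]
    - [0, 0, -0.141]
    - [0, 0, -0.141]
    - [0, 0, 0]
    - [0, 0, 0]

```text
clock: 3.8
position: [0.5611, -0.0606, 0.2313]
tool_rot: [-3.142, -0.0, 1.377]
force: [-1.0, 0.2, -0.6]
grip_width: 0.085
finger_force: 0.0
```

```bash
python3 - <<'E'
from h import *
from workcell import bot
f=bot.grab_frame("wrist");P=cam(f);im=np.ascontiguousarray(f["img"][:,:,::-1])
np.savez("w1.npz",im=im,P=P);cv2.imwrite("pics/w1.png",im)
a=rect(im,P,.022,(.57,-.06),.1,3000);cv2.imwrite("pics/w1r.png",a)
hsv=cv2.cvtColor(a,cv2.COLOR_BGR2HSV)
_,bx,sz=blob(cv2.inRange(hsv,(100,120,60),(125,255,255)),(.57,-.06),.1,3000);print(bx.round(4).tolist(),sz)
V=np.array(f["view"]);print("cam at",-V[:3,:3].T@V[:3,3],"look",-V[2,:3])
E
python3 -c "
import cv2,numpy as np
a=cv2.imread('pics/w1.png');b=cv2.imread('pics/w1r.png');cv2.imwrite('pics/w1c.png',np.hstack([cv2.resize(a,(400,300)),cv2.resize(b,(400,400))[:300]]) if 0 else np.hstack([cv2.copyMakeBorder(cv2.resize(a,(320,240)),0,240,0,0,0),cv2.resize(b,(480,480))]))"
```

```text
[[0.49559998512268066, -0.12030000239610672], [0.519599974155426, 0.004100000020116568], [0.6290000081062317, -0.017000000923871994], [0.6050000190734863, -0.14139999449253082]] [0.1114007  0.12673184]
cam at [0.57737204 0.01838991 0.37454084] look [-0.06105062 -0.30774631 -0.94950778]
```

View pics/w1c.png

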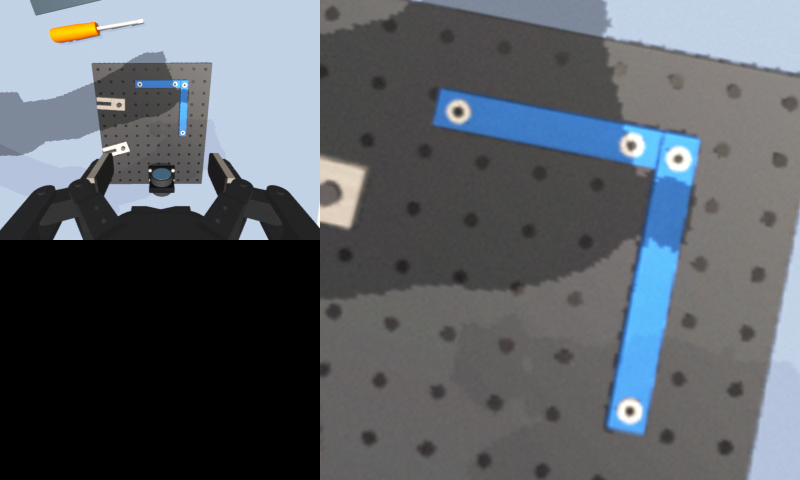

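The rectified wrist view measures the bars at 111.4 × 126.7 mm, against 111 × 126 expected. That gives a yaw of -10.9° and an inner corner at (0.6103,-0.0297), so the target centre is (0.5664,-0.062). Next I'll move over the camera.

Emit:
apply_moves:
  claw: [0.085, 0.085, 0.085, 0.085, 0.085, 0.085, 0.085, 0.085, 0.085, 0.085, 0.085, 0.085, 0.085, 0.085, 0.085, 0.085, 0.085, 0.085]
  xyz:
    - [0.0328, -0.0093, 0]
    - [0.0328, -0.0093, 0]
    - [0.0328, -0.0093, 0]
    - [0.0328, -0.0093, 0]
    - [0.0328, -0.0093, 0]
    - [0.0328, -0.0093, 0]
    - [0.0328, -0.0093, 0]
    - [0.0328, -0.0093, 0]
    - [0.0328, -0.0093, 0]
    - [0, 0, 0]
    - [0, 0, 0]
    - [0, 0, 0]
    - [0, 0, 0]
    - [0, 0, 0]
    - [0, 0, 0]
    - [0, 0, 0]
    - [0, 0, 0]
    - [0, 0, 0]
  twist:
    - [0, 0, 0]
    - [0, 0, 0]
    - [0, 0, 0]
    - [0, 0, 0]
    - [0, 0, 0]
    - [0, 0, 0]
    - [0, 0, 0]
    - [0, 0, 0]
    - [0, 0, 0]
    - [0, 0, -0.131]
    - [0, 0, -0.131]
    - [0, 0, -0.131]
    - [0, 0, -0.131]
    - [0, 0, -0.131]
    - [0, 0, -0.131]
    - [0, 0, -0.131]
    - [0, 0, 0]
    - [0, 0, 0]

```text
clock: 5.65
position: [0.5344, 0.2452, 0.2312]
tool_rot: [-3.141, -0.0, 2.293]
force: [-0.1, -0.0, 0.9]
grip_width: 0.0851
finger_force: 0.0
```

Run:
```python
from h import *
from workcell import bot
print(bot.observe()["position"],bot.observe()["tool_rot"])
f=bot.grab_frame("wrist");P=cam(f);im=np.ascontiguousarray(f["img"][:,:,::-1])
a=rect(im,P,.068,(.53,.24),.08,3000);b=rect(im,P,.012,(.53,.24),.08,3000)
for z,r in((.068,a),(.012,b)):
    h=cv2.cvtColor(r,cv2.COLOR_BGR2HSV)
    _,bx,sz=blob(cv2.inRange(h,(0,0,190),(179,60,255)),(.53,.24),.08,3000);print(z,bx.round(4).tolist(),sz,bx.mean(0))
cv2.imwrite("pics/w2.png",np.hstack([cv2.resize(im[100:400,170:470],(240,240)),cv2.resize(a,(270,240)) ])if 0 else np.hstack([cv2.resize(a,(400,400)),cv2.resize(b,(400,400))]))
```

```text
[0.53444159 0.24515728 0.23124462] [-3.14148802e+00 -8.50262626e-05  2.29296424e+00]
0.068 [[0.4788999855518341, 0.2531000077724457], [0.5254999995231628, 0.29649999737739563], [0.5824000239372253, 0.2354000061750412], [0.5357999801635742, 0.19200000166893005]] [0.08353919 0.06369958] [0.5306426  0.24424559]
0.012 [[0.478300005197525, 0.2434999942779541], [0.53329998254776, 0.29490000009536743], [0.6007999777793884, 0.22259999811649323], [0.5457000136375427, 0.1712999939918518]] [0.09880618 0.07528245] [0.53953046 0.23305067]
```

View pics/w2.png

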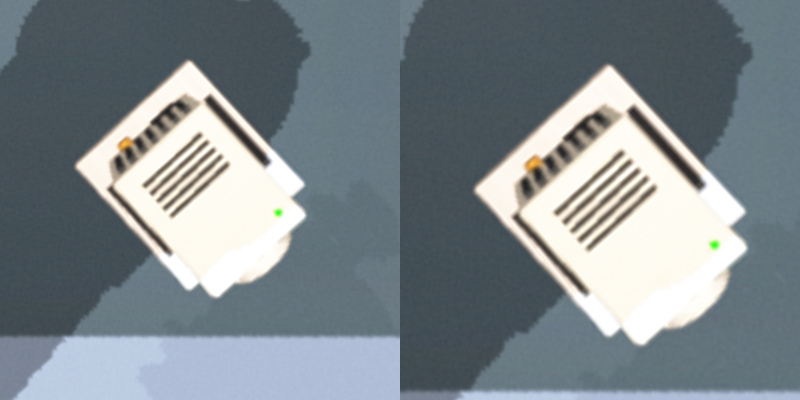

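The top face centre is at about (209,203) in the left panel. The rear edge of the foot in the right panel measures 73 mm, against 74 expected. Both put the camera centre at (0.5337,0.2396) with a yaw of 43.0°. I'll align, descend and grip.

Emit:
apply_moves:
  claw: [0.085, 0.085, 0.085, 0.085, 0.085, 0.085, 0.085, 0.085, 0.085, 0.085, 0.085, 0.085]
  xyz:
    - [-0.0036, -0.0043, 0]
    - [0, 0, 0]
    - [0, 0, 0.03]
    - [0, 0, 0.03]
    - [0, 0, 0.03]
    - [0, 0, 0.03]
    - [0, 0, 0.03]
    - [0, 0, 0.025]
    - [0, 0, 0.017]
    - [0, 0, 0.015]
    - [0, 0, 0]
    - [0, 0, 0]
  twist:
    - [0, 0, -0.028]
    - [0, 0, 0]
    - [0, 0, 0]
    - [0, 0, 0]
    - [0, 0, 0]
    - [0, 0, 0]
    - [0, 0, 0]
    - [0, 0, 0]
    - [0, 0, 0]
    - [0, 0, 0]
    - [0, 0, 0]
    - [0, 0, 0]

```text
clock: 6.9
position: [0.5339, 0.24, 0.0249]
tool_rot: [3.141, 0.0, 2.326]
force: [0.0, 1.0, -0.4]
grip_width: 0.0853
finger_force: 0.0
```

Emit:
apply_moves:
  claw: [0.04, 0.04, 0.04, 0.04, 0.04, 0.04, 0.04, 0.04, 0.04, 0.04]
  xyz:
    - [0, 0, 0]
    - [0, 0, 0]
    - [0, 0, 0]
    - [0, 0, 0]
    - [0, 0, 0]
    - [0, 0, 0]
    - [0, 0, 0]
    - [0, 0, 0]
    - [0, 0, 0]
    - [0, 0, 0]
  twist:
    - [0, 0, 0]
    - [0, 0, 0]
    - [0, 0, 0]
    - [0, 0, 0]
    - [0, 0, 0]
    - [0, 0, 0]
    - [0, 0, 0]
    - [0, 0, 0]
    - [0, 0, 0]
    - [0, 0, 0]
  force: 60

```text
clock: 7.9
position: [0.5341, 0.2398, 0.0252]
tool_rot: [3.141, 0.001, 2.326]
force: [-1.9, -1.4, 9.3]
grip_width: 0.0492
finger_force: 62.3
```

Gripped at 49 mm opening with 62 N. I'll lift, carry and turn.

Emit:
apply_moves:
  claw: [0.04, 0.04, 0.04, 0.04, 0.04, 0.04, 0.04, 0.04, 0.04, 0.04, 0.04, 0.04, 0.04, 0.04, 0.04, 0.04, 0.04, 0.04]
  xyz:
    - [0, 0, -0.01]
    - [0, 0, -0.02]
    - [0, 0, -0.02]
    - [0, 0, -0.02]
    - [0, 0, -0.02]
    - [-0.0199, -0.0167, 0]
    - [-0.0199, -0.0167, 0]
    - [-0.0199, -0.0167, 0]
    - [-0.0199, -0.0167, 0]
    - [-0.0199, -0.0167, 0]
    - [-0.0199, -0.0167, 0]
    - [-0.0199, -0.0167, 0]
    - [-0.0199, -0.0167, 0]
    - [-0.0199, -0.0167, 0]
    - [-0.0199, -0.0167, 0]
    - [-0.0199, -0.0167, 0]
    - [-0.0199, -0.0167, 0]
    - [0, 0, 0]
  twist:
    - [0, 0, 0]
    - [0, 0, 0]
    - [0, 0, 0]
    - [0, 0, 0]
    - [0, 0, 0]
    - [0, 0, 0]
    - [0, 0, 0]
    - [0, 0, 0]
    - [0, 0, 0]
    - [0, 0, 0]
    - [0, 0, 0]
    - [0, 0, 0]
    - [0, 0, 0]
    - [0, 0, 0]
    - [0, 0, 0]
    - [0, 0, 0]
    - [0, 0, 0]
    - [0, 0, 0]

```text
clock: 9.7
position: [0.5513, -0.0757, 0.1145]
tool_rot: [-3.14, 0.001, 2.322]
force: [-0.7, -0.4, -4.2]
grip_width: 0.0494
finger_force: 63.6
```

Emit:
apply_moves:
  claw: [0.04, 0.04, 0.04, 0.04, 0.04, 0.04, 0.04, 0.04, 0.04, 0.04]
  xyz:
    - [0, 0, 0]
    - [0, 0, 0]
    - [0, 0, 0]
    - [0, 0, 0]
    - [0, 0, 0]
    - [0, 0, 0]
    - [0, 0, 0]
    - [0, 0, 0]
    - [0, 0, 0]
    - [0, 0, 0]
  twist:
    - [0, 0, 0.118]
    - [0, 0, 0.118]
    - [0, 0, 0.118]
    - [0, 0, 0.118]
    - [0, 0, 0.118]
    - [0, 0, 0.118]
    - [0, 0, 0.118]
    - [0, 0, 0.118]
    - [0, 0, 0]
    - [0, 0, 0]

```text
clock: 10.7
position: [0.5516, -0.0712, 0.1146]
tool_rot: [3.141, -0.0, 1.387]
force: [0.3, -0.6, -4.3]
grip_width: 0.0493
finger_force: 63.2
```

Run:
```python
from h import *
from workcell import bot
o=bot.observe();print(o["position"],o["tool_rot"],o["force"])
z=o["position"][2]-.0232
f=bot.grab_frame("wrist");P=cam(f);im=np.ascontiguousarray(f["img"][:,:,::-1])
c=(.555,-.065)
a=rect(im,P,.022,c,.1,2000);b=rect(im,P,z+.010,c,.1,2000)
cv2.imwrite("pics/w3.png",np.hstack([a,b]));print(z)
```

```text
[ 0.55156121 -0.07115334  0.11461778] [ 3.14149559e+00 -2.54382657e-05  1.38687706e+00] [ 0.26220833 -0.58975267 -4.32181468]
0.09141778105666334
```

View pics/w3.png

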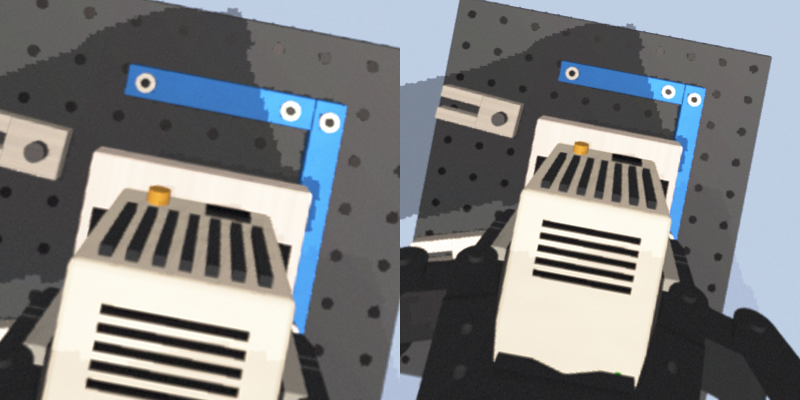

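The foot's rear corners in the right panel, (140,118) and (283,147), put the camera centre at (0.5532,-0.0706), as intended. I'll lower it.

Emit:
apply_moves:
  claw: [0.04, 0.04, 0.04, 0.04, 0.04, 0.04]
  xyz:
    - [0, 0, 0.02]
    - [0, 0, 0.02]
    - [0, 0, 0.02]
    - [0, 0, 0.013]
    - [0, 0, 0.004]
    - [0, 0, 0]
  twist:
    - [0, 0, 0]
    - [0, 0, 0]
    - [0, 0, 0]
    - [0, 0, 0]
    - [0, 0, 0]
    - [0, 0, 0]

```text
clock: 11.35
position: [0.5516, -0.0714, 0.0372]
tool_rot: [-3.141, -0.0, 1.384]
force: [0.1, 0.2, -4.3]
grip_width: 0.0494
finger_force: 63.4
```

Emit:
apply_moves:
  claw: [0.04, 0.04, 0.04]
  xyz:
    - [0, 0, 0.001]
    - [0, 0, 0.001]
    - [0, 0, 0]
  twist:
    - [0, 0, 0]
    - [0, 0, 0]
    - [0, 0, 0]

```text
clock: 11.65
position: [0.5519, -0.0716, 0.0357]
tool_rot: [3.141, -0.0, 1.383]
force: [0.6, 0.2, -4.5]
grip_width: 0.0494
finger_force: 63.4
```

Emit:
apply_moves:
  claw: [0.04, 0.04, 0.04]
  xyz:
    - [0, 0, 0.0005]
    - [0, 0, 0.0005]
    - [0, 0, 0]
  twist:
    - [0, 0, 0]
    - [0, 0, 0]
    - [0, 0, 0]

```text
clock: 11.95
position: [0.5519, -0.0716, 0.0352]
tool_rot: [3.141, 0.0, 1.383]
force: [-4.3, -0.1, 12.3]
grip_width: 0.0495
finger_force: 65.2
```

Contact at 12 N. I'll relax that slightly and slide towards both bars (tool +y is board +x, tool +x is board +y).

Emit:
apply_moves:
  claw: [0.04, 0.04, 0.04, 0.04, 0.04, 0.04]
  xyz:
    - [0, 0, -0.0003]
    - [0.002, 0.002, 0]
    - [0.002, 0.002, 0]
    - [0.002, 0.002, 0]
    - [0.002, 0.002, 0]
    - [0, 0, 0]
  twist:
    - [0, 0, 0]
    - [0, 0, 0]
    - [0, 0, 0]
    - [0, 0, 0]
    - [0, 0, 0]
    - [0, 0, 0]

```text
clock: 12.55
position: [0.5618, -0.0652, 0.0352]
tool_rot: [3.14, -0.0, 1.383]
force: [0.7, -0.6, 4.5]
grip_width: 0.0496
finger_force: 64.4
```

Emit:
apply_moves:
  claw: [0.04, 0.04, 0.04]
  xyz:
    - [0, 0.001, 0]
    - [0, 0.0005, 0]
    - [0, 0, 0]
  twist:
    - [0, 0, 0]
    - [0, 0, 0]
    - [0, 0, 0]

```text
clock: 12.85
position: [0.5628, -0.0653, 0.0352]
tool_rot: [3.141, -0.0, 1.383]
force: [-2.3, 1.0, 7.4]
grip_width: 0.0495
finger_force: 64.8
```

Now in 0.5 mm steps along tool +y until I reach the side bar.

Emit:
apply_moves:
  claw: [0.04, 0.04, 0.04]
  xyz:
    - [0, 0.0005, 0]
    - [0, 0.0005, 0]
    - [0, 0, 0]
  twist:
    - [0, 0, 0]
    - [0, 0, 0]
    - [0, 0, 0]

```text
clock: 13.15
position: [0.5638, -0.0656, 0.0352]
tool_rot: [3.141, -0.0, 1.383]
force: [-2.9, 0.1, 7.3]
grip_width: 0.0492
finger_force: 64.8
```

Emit:
apply_moves:
  claw: [0.04, 0.04]
  xyz:
    - [0, 0.0005, 0]
    - [0, 0, 0]
  twist:
    - [0, 0, 0]
    - [0, 0, 0]

```text
clock: 13.35
position: [0.5643, -0.0656, 0.0352]
tool_rot: [3.141, -0.0, 1.383]
force: [-3.5, 0.2, 8.4]
grip_width: 0.0495
finger_force: 64.8
```

Emit:
apply_moves:
  claw: [0.04, 0.04]
  xyz:
    - [0, 0.0005, 0]
    - [0, 0, 0]
  twist:
    - [0, 0, 0]
    - [0, 0, 0]

```text
clock: 13.55
position: [0.5647, -0.0657, 0.0352]
tool_rot: [3.141, -0.0, 1.383]
force: [-3.5, 1.0, 8.5]
grip_width: 0.0495
finger_force: 64.8
```

Emit:
apply_moves:
  claw: [0.04, 0.04]
  xyz:
    - [0, 0.0005, 0]
    - [0, 0, 0]
  twist:
    - [0, 0, 0]
    - [0, 0, 0]

```text
clock: 13.75
position: [0.5648, -0.0658, 0.0352]
tool_rot: [3.142, 0.0, 1.383]
force: [-7.0, 1.3, 11.1]
grip_width: 0.0494
finger_force: 65.2
```

Emit:
apply_moves:
  claw: [0.04, 0.04]
  xyz:
    - [0, 0.0005, 0]
    - [0, 0, 0]
  twist:
    - [0, 0, 0]
    - [0, 0, 0]

```text
clock: 13.95
position: [0.5649, -0.0658, 0.0352]
tool_rot: [-3.141, 0.0, 1.383]
force: [-9.8, 1.6, 15.4]
grip_width: 0.0492
finger_force: 65.7
```

Emit:
apply_moves:
  claw: [0.04, 0.04]
  xyz:
    - [0, 0.0005, 0]
    - [0, 0, 0]
  twist:
    - [0, 0, 0]
    - [0, 0, 0]

```text
clock: 14.15
position: [0.5649, -0.0658, 0.0353]
tool_rot: [-3.14, 0.001, 1.383]
force: [-12.9, 2.1, 18.6]
grip_width: 0.049
finger_force: 66.0
```

The foot is on the side bar (13 N). I'll ease the down-force and go for the rear bar.

Emit:
apply_moves:
  claw: [0.04, 0.04, 0.04, 0.04]
  xyz:
    - [0, 0, -0.0003]
    - [0.001, 0, 0]
    - [0.001, 0, 0]
    - [0, 0, 0]
  twist:
    - [0, 0, 0]
    - [0, 0, 0]
    - [0, 0, 0]
    - [0, 0, 0]

```text
clock: 14.55
position: [0.565, -0.0652, 0.0353]
tool_rot: [-3.14, 0.002, 1.382]
force: [-12.1, -5.1, 14.6]
grip_width: 0.0494
finger_force: 65.5
```

Emit:
apply_moves:
  claw: [0.04, 0.04, 0.04]
  xyz:
    - [0.0005, 0, 0]
    - [0.0005, 0, 0]
    - [0, 0, 0]
  twist:
    - [0, 0, 0]
    - [0, 0, 0]
    - [0, 0, 0]

```text
clock: 14.85
position: [0.5651, -0.0645, 0.0353]
tool_rot: [-3.14, 0.002, 1.382]
force: [-13.5, -5.9, 15.1]
grip_width: 0.0495
finger_force: 65.6
```

Emit:
apply_moves:
  claw: [0.04, 0.04]
  xyz:
    - [0.0005, 0, 0]
    - [0, 0, 0]
  twist:
    - [0, 0, 0]
    - [0, 0, 0]

```text
clock: 15.05
position: [0.5652, -0.064, 0.0353]
tool_rot: [-3.14, 0.002, 1.382]
force: [-12.4, -6.2, 15.9]
grip_width: 0.0493
finger_force: 65.6
```

Emit:
apply_moves:
  claw: [0.04, 0.04, 0.04]
  xyz:
    - [0.0005, 0, 0]
    - [0.0005, 0, 0]
    - [0, 0, 0]
  twist:
    - [0, 0, 0]
    - [0, 0, 0]
    - [0, 0, 0]

```text
clock: 15.35
position: [0.5654, -0.0633, 0.0353]
tool_rot: [-3.14, 0.003, 1.382]
force: [-13.5, -7.2, 15.4]
grip_width: 0.0497
finger_force: 65.5
```

Emit:
apply_moves:
  claw: [0.04, 0.04]
  xyz:
    - [0.0005, 0, 0]
    - [0, 0, 0]
  twist:
    - [0, 0, 0]
    - [0, 0, 0]

```text
clock: 15.55
position: [0.5654, -0.0632, 0.0353]
tool_rot: [-3.139, 0.003, 1.382]
force: [-13.7, -9.1, 16.2]
grip_width: 0.0494
finger_force: 65.5
```

Emit:
apply_moves:
  claw: [0.04, 0.04]
  xyz:
    - [0.0005, 0, 0]
    - [0, 0, 0]
  twist:
    - [0, 0, 0]
    - [0, 0, 0]

```text
clock: 15.75
position: [0.5654, -0.0632, 0.0354]
tool_rot: [-3.139, 0.004, 1.381]
force: [-14.1, -12.1, 17.1]
grip_width: 0.0494
finger_force: 65.6
```

Emit:
apply_moves:
  claw: [0.04, 0.04]
  xyz:
    - [0.0005, 0, 0]
    - [0, 0, 0]
  twist:
    - [0, 0, 0]
    - [0, 0, 0]

```text
clock: 15.95
position: [0.5654, -0.0631, 0.0354]
tool_rot: [-3.139, 0.005, 1.381]
force: [-13.9, -13.8, 18.5]
grip_width: 0.0496
finger_force: 65.7
```

Bearing on both bars at about 14 N each. The tool has tilted by about 0.3°, so I'll counter that to keep the foot flat.

Emit:
apply_moves:
  claw: [0.04, 0.04, 0.04]
  xyz:
    - [0, 0, 0]
    - [0, 0, 0]
    - [0, 0, 0]
  twist:
    - [-0.002, 0.004, 0]
    - [-0.001, 0.003, 0]
    - [0, 0, 0]

```text
clock: 16.25
position: [0.5653, -0.0631, 0.0352]
tool_rot: [3.141, -0.003, 1.381]
force: [-13.6, -13.2, 16.0]
grip_width: 0.0493
finger_force: 65.3
```

Run:
```python
from workcell import bot
o=bot.observe();print(o["clock"],o["position"],o["tool_rot"],o["force"],o["moment"])
```

```text
16.25 [ 0.5653338  -0.06312041  0.03522306] [ 3.14097699e+00 -2.70407986e-03  1.38130288e+00] [-13.61144829 -13.17528964  15.98196821] [-2.99395137  2.7490614   0.47044885]
```

Emit:
apply_moves:
  claw: [0.04, 0.04]
  xyz:
    - [0, 0, 0]
    - [0, 0, 0]
  twist:
    - [0, -0.0025, -0.005]
    - [0, 0, 0]

```text
clock: 16.45
position: [0.5655, -0.0631, 0.0352]
tool_rot: [3.141, -0.0, 1.386]
force: [-13.0, -13.6, 15.0]
grip_width: 0.0489
finger_force: 65.3
```

Run:
```python
from h import *
from workcell import bot
o=bot.observe();print(o["clock"],o["position"],o["tool_rot"],o["force"],o["moment"])
f=bot.grab_frame("wrist");P=cam(f);im=np.ascontiguousarray(f["img"][:,:,::-1])
c=(.57,-.06)
cv2.imwrite("pics/w4.png",np.vstack([rect(im,P,.022,(.575,-.025),.06,5000)[:300]]))
```

```text
16.45 [ 0.56549008 -0.06307174  0.03523096] [ 3.14078869e+00 -1.68437781e-04  1.38620409e+00] [-12.9676196  -13.60489105  15.0131152 ] [-2.8141159   2.49874378  0.3293279 ]
```

View pics/w4.png

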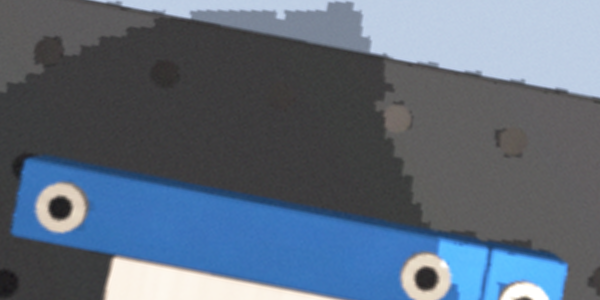

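The foot's white rear edge sits along the blue rear bar with no visible gap. The yaw moment dropped with that turn, so I'll keep squaring in small steps.

Emit:
apply_moves:
  claw: [0.04, 0.04]
  xyz:
    - [0, 0, 0]
    - [0, 0, 0]
  twist:
    - [0, 0, -0.005]
    - [0, 0, 0]

```text
clock: 16.7
position: [0.5655, -0.0631, 0.0352]
tool_rot: [3.141, -0.001, 1.39]
force: [-12.0, -13.1, 14.8]
grip_width: 0.0496
finger_force: 65.6
```

```bash
cat > o.py <<'E'
from workcell import bot
o=bot.observe();print(o["clock"],o["position"],o["tool_rot"],o["force"],o["moment"])
E
python3 o.py
```

```text
16.7 [ 0.5655126  -0.06307706  0.03524941] [ 3.14084570e+00 -5.28643928e-04  1.38987918e+00] [-12.02491336 -13.08860006  14.84036218] [-2.60508699  2.44594182 -0.65515777]
```

Emit:
apply_moves:
  claw: [0.04, 0.04]
  xyz:
    - [0, 0, 0]
    - [0, 0, 0]
  twist:
    - [0, 0, -0.005]
    - [0, 0, 0]

```text
clock: 16.9
position: [0.5654, -0.0631, 0.0352]
tool_rot: [3.141, -0.001, 1.394]
force: [-13.3, -12.1, 14.5]
grip_width: 0.0492
finger_force: 65.9
```

```bash
python3 o.py
```

```text
16.9 [ 0.56544405 -0.06309808  0.03522815] [ 3.14100326e+00 -6.26104749e-04  1.39415298e+00] [-13.31021698 -12.06730894  14.49299486] [-2.52657726  2.57826753 -1.13460248]
```

The moment changes sign near yaw 1.387, so the foot is flush there. I'll turn back to that and firm up the push on both bars.

Emit:
apply_moves:
  claw: [0.04, 0.04, 0.04, 0.04, 0.04]
  xyz:
    - [0, 0, 0]
    - [0.0005, 0.0005, 0]
    - [0.0005, 0.0005, 0]
    - [0.0003, 0.0003, 0]
    - [0, 0, 0]
  twist:
    - [0, 0, 0.007]
    - [0, 0, 0]
    - [0, 0, 0]
    - [0, 0, 0]
    - [0, 0, 0]

```text
clock: 17.4
position: [0.5655, -0.063, 0.0353]
tool_rot: [-3.14, 0.002, 1.388]
force: [-22.6, -17.5, 26.3]
grip_width: 0.0496
finger_force: 66.9
```

```bash
python3 o.py
```

```text
17.4 [ 0.56554227 -0.06303711  0.03526661] [-3.13985108e+00  1.79758854e-03  1.38799386e+00] [-22.62644412 -17.4622045   26.34432565] [-3.43588511  4.51115241  0.02314176]
```

Emit:
apply_moves:
  claw: [0.04, 0.04, 0.04, 0.04, 0.04, 0.04]
  xyz:
    - [0, 0, -0.0003]
    - [0, 0, 0]
    - [0, 0, 0]
    - [0, 0, 0]
    - [0, 0, 0]
    - [0, 0, 0]
  twist:
    - [-0.0015, 0.0018, 0]
    - [0, 0, 0]
    - [0, 0, 0]
    - [0, 0, 0]
    - [0, 0, 0]
    - [0, 0, 0]

```text
clock: 18.0
position: [0.5656, -0.063, 0.0353]
tool_rot: [-3.141, -0.0, 1.388]
force: [-20.5, -18.2, 19.7]
grip_width: 0.0492
finger_force: 66.0
```

```bash
python3 o.py
python3 - <<'E'
from h import *
from workcell import bot
a=[cv2.resize(np.ascontiguousarray(bot.grab_frame(n)["img"][80:400,150:550,::-1]),(400,320)) for n in("scene","side")]
cv2.imwrite("pics/f.png",np.hstack(a))
E
```

```text
18.0 [ 0.56556575 -0.06297023  0.03528372] [-3.14129593e+00 -2.59787693e-04  1.38803846e+00] [-20.46597795 -18.20627526  19.68859938] [-3.63679919  4.16355319  0.01504394]
```

View pics/f.png

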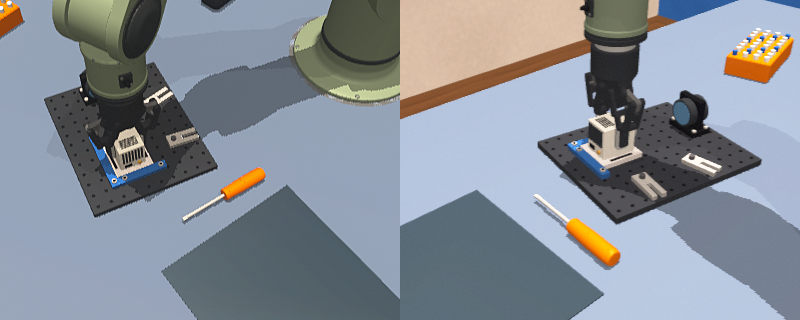

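The camera sits in the corner, at (130,155) left and (610,140) right, level and facing the lens at (690,110). The forks and the screwdriver are undisturbed. Handing in.

```bash
python3 -c "
from workcell import bot
print(bot.job_done())"
```

```text
the job is handed in; nothing more can be done
None
```

The camera is in the corner with its nose to the lens, still gripped (about 66 N) and pressed on both bars at roughly 20 N each; the job was handed in at about 18 s and the verdict was not shown.

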